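# Put the tin away in a chest with a locking lid stay

### The job

Put the tin away in the tool chest. Raise the lid by its front tab until the folding stay locks and holds it up on its own, easing off as soon as you feel the stay pull tight so that its clamped foot does not slip, and stand the tin upright inside the chest; then grip the knob at the stay's knee, press it down to break the stay and lower the lid with it slowly until fully shut, never letting the lid fall. Leave the screwdriver, spanner and cup alone.

Things in the scene. Friction and masses are not known exactly. Their poses are not given: they have to be found in the camera images.
- chest: Dark steel tool chest fixed to the table, 180 (x) x 260 (y) x 110 mm high, walls and floor 4 mm, with a flat lid. Origin: centre of its underside; its x axis points from the front (tab side, facing the robot) to the hinge at the back, y to the stay side, z up. Heights: rim 110 mm, inner floor 4 mm.
- lid_tab (a point): Grip point of the steel tab sticking out from the middle of the lid's front edge: tab 36 mm wide (chest y), 12 mm thick, 46 mm long, the point 28 mm beyond the lid's front edge and 208 mm from the hinge line. Pinched across its width it can turn between the fingers as the lid rises.
- lid_hinge (a point): Middle of the lid's hinge line at the top of the chest's back wall; the line runs along the chest's y axis. The lid plate is 180 mm deep and weighs 0.7 to 0.95 kg.
- lid (a joint): Lid angle in rad: 0 shut, growing as it opens. The two-bar stay goes taut at 1.2 to 1.45, different from chest to chest; only when it is pulled straight does a light spring carry its knee just past straight (up) onto a stop, and the stay then props the lid within 0.03 rad of that angle. Let go sooner, the lid falls shut.
- knee_knob (a point): Grip point on the black rod, 14 mm in diameter, that sticks out 56 mm sideways (+y of the chest) from the stay's knee; the point is 22 mm short of its free end, 45 mm out from the chest wall. It swings about the foot on a circle of about 72 mm: 34 to 38 mm above the rim when locked, about 55 mm below it when the lid is shut. About 2 N down on it unlocks; then the lid's weight drives it down.
- stay_foot (a point): Lower pivot of the folding stay, outside the chest's +y wall at rim height, some 140 to 155 mm in front of the hinge. It is clamped in a slot along the chest's x axis and slips, which spoils it, when pushed or pulled along it with over about 28 N. Pulling the lid's tab up against the taut stay loads it with about 3.5 times the pull.
- tin_mid (a point): Centre (half-way up) of the closed metal tin, a plain upright can 52 mm in diameter, 85 mm high, 0.2 kg, standing on the table on the chest's -y side.
- driver: Screwdriver lying on the table, 180 mm long; leave alone.
- spanner: Steel spanner lying on the table, 170 mm long; leave alone.
- cup: Open steel cup, 72 mm wide, 100 mm high, standing on the table; leave alone.
Things that resemble listed ones, but are neither listed nor needed, are in the scene too. Leave any orange look-alike of the part that bears tin_mid alone.

How it is judged:
On the way, in this order (a step that is already met when the one before it is completed fails the run):
1. the lid stands up at rest on its locked stay, let go (value of joint lid above 1.1 rad and velocity of joint lid above -0.05 rad/s and contact force between the fingers and lid below 0.3 N), for 0.4 s.
2. the tin stands in the chest, let go, with the lid still propped (value of joint lid above 1.1 rad and z of tin_mid in the frame of chest below 0.056 m and x of tin_mid in the frame of chest between -0.085 and 0.085 m and y of tin_mid in the frame of chest between -0.125 and 0.125 m and contact force between the fingers and tin below 0.3 N and angle between tin_mid's own z axis and vertical below 0.15 rad), for 0.2 s.
At the end, for the whole second after the job is handed in: The lid is shut (under 0.03 rad) with the tin standing upright (within 0.15 rad) on the floor inside the chest (value of joint lid below 0.03 rad and angle between tin_mid's own z axis and vertical below 0.15 rad and z of tin_mid in the frame of chest below 0.056 m and x of tin_mid in the frame of chest between -0.085 and 0.085 m and y of tin_mid in the frame of chest between -0.125 and 0.125 m); the robot touches nothing.
It fails at once if the foot of the stay is forced more than 2 mm along its slot (distance of stay_foot from where it was at the start of the episode above 0.002 m).
It fails at once if the lid falls (closing faster than 2.5 rad/s) (velocity of joint lid below -2.5 rad/s).
It fails at once if the screwdriver is moved more than 20 mm (distance of driver from where it was at the start of the episode above 0.02 m).
It fails at once if the spanner is moved more than 20 mm (distance of spanner from where it was at the start of the episode above 0.02 m).
It fails at once if the cup is moved more than 20 mm (distance of cup from where it was at the start of the episode above 0.02 m).
It also fails if it takes over 72 s, if anything falls off the work surface, if the arm or the gripper's body presses on something with over 40 N, if the wrist force passes 120 N, or if a joint passes its speed limit or range.

### The arm

A 7-joint arm with a two-finger parallel gripper is mounted at the origin on the work surface. World frame = base frame: x ahead of the robot, y to its left, z up, the work surface at z = 0. Lengths are in m, angles in rad, forces in N, time in s.
With the tool pointing down it reaches from about 0.425 to 0.925 m from the base axis. Payload 6.8 kg.
Tool frame: the origin (TCP) lies midway between the tips of the shut fingers; the grasp point (between the pads) lies 19 mm behind it; z points along the fingers, y is the line along which they close (so a half turn about z gives the same grasp; the last joint's range is limited). The gripper opens to 85 mm and grips with 20 to 120 N. Pads are 22 mm wide; open, the fingers measure 114 mm over their backs; the gripper's body (76 mm by 85 mm) begins 54 mm behind the grasp point. The pads swing forward as they close: fully open they stand 13 mm farther back than shut.
Start: joints at [-1.341, 0.477, 0.022, 1.555, -0.011, 1.109, -0.083], TCP at [0.224, 0.637, 0.231] pointing down, gripper open.
Joint ranges: [-2.96, 2.96], [-0.34, 2.1], [-1.41, 1.46], [0.24, 2.44], [-1.37, 4.51], [0.17, 1.92], [-2.96, 2.96]. Speed limits (rad/s): [2.39, 2.39, 3.14, 3.14, 3.14, 3.14, 3.14].

### API

Orientations are given as a rotation vector (axis times angle).
In Python, from bench import r gives the robot as it stands. The module is installed in compiled form; this text tells all that it offers.
- The arm moves only by the tool apply_moves, never from a script. Its argument "rows" is a list of rows, each a list of 6 numbers: the shift along the tool's x, y, z scaled (see below), then the turn, a rotation vector about the tool's x, y, z scaled (see below). A call has 1 to 5 rows; each row is the pose to reach, as a shift and turn from the pose commanded when the call began, along the tool's axes at that moment; what a row does not reach only later rows make up. The controller multiplies each number of a shift by 0.25 m and each number of a turn by 90 degrees. A row lasts 1/8 s, in which the tool goes at most 62.5 mm and 10.7 degrees, less where a joint would pass 70% of its speed; a pose out of reach is approached as far as the arm can. A call with a number of a shift or a turn outside -1 to 1 is refused whole. A call with a gripper value outside its range is refused whole. "claw" is the opening, from 0 (shut) to 1 (fully open), set as the call begins (left out, the last holds). The fingers move at their own pace and stop on an object; "newtons" is the grip in N (left out, the last holds). Time passes only in rows, so rows that repeat a pose let the fingers close. It gives the time, the measured TCP pose, the force, the opening and the grip force at its end, in the units of the state.
- r.get_obs(): the state, without advancing time (a new reading comes with each control period).
- r.grab_frame(name): name is "side" or "top" or "wrist"; returns a dict with "pixels" (420x560x3 uint8, red, green, blue), "intrinsics" (3x3 intrinsics, pixels), "dist" ([k1, k2, p1, p2, k3] as OpenCV has them; the pictures are not rectified), "eye" and "attitude" of the camera in the world. Camera axes: x right, y up, looking along -z (the intrinsics and any distortion apply to the point x, -y, -z); pixel columns grow to the right and rows downward; lengths in m; the calibration is good to about 2 mm. A picture is of the moment at which its call begins. There is no depth.
- r.hand_in(): hands the job in; it is judged then, once.
Trained networks look in a picture, given as the dict that the camera call returned (one of the last four; its "shot" number tells which), for a name from the list of things; names that differ only in an ending like _2 or _b are one class to them, and where a whole thing is asked for, a point or a joint stands for the part that bears it (a point fixed in the world has none). Each returns a list of dicts, best first, with "conf" (0 to 1); they miss things now and then, are a little off and sometimes report something else, mostly with a low value. They report only what shows in the picture. A call takes as long as a camera call. They do not tell look-alikes from the thing itself.
- r.search_frame(picture, thing): "rect" ([left, top, width, height] in pixels, round what is visible of it).
- r.outline_of(picture, thing): "pixels" (420x560 bool, what is visible of it) and "rect" ([left, top, width, height] in pixels, round what is visible of it).
- r.landmark_of(picture, thing): "point" ([column, row] in pixels: a listed point, or the origin of a listed thing).
The state is a dict: "clock": time; "joints": joint angles; "qvel": joint speeds; "tau": joint torques, N m; "tcp_pos": TCP position; "orientation": TCP orientation; "contact_force": force on the tool from outside, world axes, zero at the start; "moment": the same for the moment, N m; "grip_width": finger opening in m; "gripper_force": force on a finger pad.
Only numpy, scipy, OpenCV 4.12 (cv2) and the standard library are available. Lean on these libraries where they do the work, as an engineer would, in place of code of your own. Each camera call takes 0.05 s, during which the arm holds its last target. There are 200 camera calls.

## Working session

There is one attempt and no reset: what is moved stays moved. The work goes in short steps, Python scripts to look and compute and a tool call to move; the robot and the scene stay as the last step left them, time stands still between calls to the robot, and variables do not carry over. Pictures are saved under pics/ and viewed, at most 12 in all, crops included, and the job is handed in when it is done.

Besides the shell and the picture viewer there is one more tool, called after "Request:" as name([rows], argument=value, ...), one row to a line, values as JSON. apply_moves: Moves the arm, as the interface text tells. Its arguments: {"type":"object","properties":{"rows":{"type":"array","items":{"type":"array","items":{"type":"number"}}},"claw":{"type":"number"},"newtons":{"type":"number"}},"required":["rows"]}

```bash
mkdir -p pics; cat > h.py <<'E'
from bench import r
import numpy as np, cv2
from scipy.spatial.transform import Rotation as R
def att(p):
    a=np.array(p["attitude"],float)
    return a if a.shape==(3,3) else R.from_rotvec(a).as_matrix() if a.size==3 else R.from_quat(a).as_matrix()
def ray(p,px):
    u=cv2.undistortPoints(np.array([[px]],float),np.array(p["intrinsics"],float),np.array(p["dist"],float))[0,0]
    d=att(p)@np.array([u[0],-u[1],-1.]); return np.array(p["eye"],float),d/np.linalg.norm(d)
def onz(p,px,z):
    e,d=ray(p,px); return e+d*(z-e[2])/d[2]
def tri(obs):
    A=np.zeros((3,3));b=np.zeros(3)
    for p,px in obs:
        e,d=ray(p,px);M=np.eye(3)-np.outer(d,d);A+=M;b+=M@e
    x=np.linalg.solve(A,b)
    res=[np.linalg.norm((np.eye(3)-np.outer(ray(p,px)[1],ray(p,px)[1]))@(x-ray(p,px)[0])) for p,px in obs]
    return x,np.array(res)
def proj(p,X):
    c=att(p).T@(np.array(X)-np.array(p["eye"])); 
    return cv2.projectPoints(np.array([[c[0],-c[1],-c[2]]]),np.zeros(3),np.zeros(3),np.array(p["intrinsics"],float),np.array(p["dist"],float))[0][0,0]
def save(p,n): cv2.imwrite("pics/"+n,p["pixels"][:,:,::-1])
def st():
    o=r.get_obs(); return o
def delta(pos,Rm):
    """move numbers from current tcp to world pose"""
    o=r.get_obs(); R0=R.from_rotvec(o["orientation"])
    return np.round(R0.inv().apply(np.array(pos)-o["tcp_pos"])/0.25,4), np.round((R0.inv()*Rm).as_rotvec()/(np.pi/2),4)
E
python3 - <<'E'
from h import *
np.set_printoptions(precision=4,suppress=True)
o=r.get_obs();print(o)
P={}
for n in ("side","top"):
    p=r.grab_frame(n);P[n]=p;save(p,n+"0.png");print(n,p["eye"],p["attitude"],p["intrinsics"],p["dist"])
for t in ("chest","lid_tab","lid_hinge","knee_knob","stay_foot","tin_mid","driver","spanner","cup"):
    for n in P:
        l=r.landmark_of(P[n],t);print(t,n,[(np.round(q["point"],1).tolist(),round(q["conf"],2)) for q in l[:4]])
E
```

```text
{'clock': 0.0, 'joints': array([-1.3411,  0.4778,  0.0224,  1.5565, -0.0115,  1.1093, -0.0831]), 'qvel': array([ 0.0012, -0.0021,  0.0003, -0.0017, -0.    ,  0.0004,  0.0005]), 'tau': array([  0.0002, -59.6444,   1.6082, -28.1199,   0.0125,   0.0091,
         0.    ]), 'tcp_pos': array([0.2235, 0.6363, 0.2303]), 'orientation': array([-0.528 , -3.0967,  0.0029]), 'contact_force': array([-0.0202, -0.0764,  0.4736]), 'moment': array([-0.0245, -0.0019, -0.0047]), 'gripper_force': 0.0, 'grip_width': 0.08543242220511023}
side [ 0.4029 -1.1632  0.7379] [ 1.0728 -0.0466 -0.0856] [[476.2069   0.     282.5021]
 [  0.     476.2069 206.2883]
 [  0.       0.       1.    ]] [-0.0956  0.      0.      0.      0.    ]
top [ 0.2944 -0.0067  1.1428] [ 0.1418 -0.1681 -1.556 ] [[450.4951   0.     292.348 ]
 [  0.     450.4951 212.9044]
 [  0.       0.       1.    ]] [-0.0497  0.      0.      0.      0.    ]
chest side [([304.3, 233.3], 0.86)]
chest top [([269.4, 197.1], 0.85)]
lid_tab side [([261.4, 203.1], 0.89)]
lid_tab top [([279.8, 235.4], 0.73)]
lid_hinge side [([335.0, 197.6], 0.66)]
lid_hinge top [([264.8, 145.6], 0.76)]
knee_knob side []
knee_knob top [([204.4, 205.3], 0.73)]
stay_foot side []
stay_foot top [([211.4, 218.3], 0.65)]
tin_mid side [([251.7, 278.4], 0.97), ([265.3, 334.2], 0.7), ([245.9, 306.4], 0.63), ([201.4, 292.6], 0.6)]
tin_mid top [([402.0, 299.6], 0.95), ([457.9, 244.6], 0.75), ([417.8, 261.2], 0.6), ([380.3, 255.5], 0.58)]
driver side [([233.2, 187.5], 0.69)]
driver top [([144.3, 270.1], 0.9)]
spanner side [([342.0, 291.0], 0.77)]
spanner top [([383.5, 172.3], 0.78), ([203.9, 203.1], 0.31)]
cup side [([333.3, 338.3], 0.64)]
cup top [([442.8, 194.0], 0.8)]
```

View pics/top0.png

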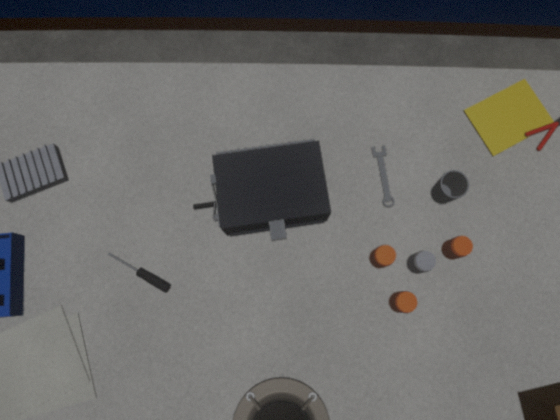

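View pics/side0.png

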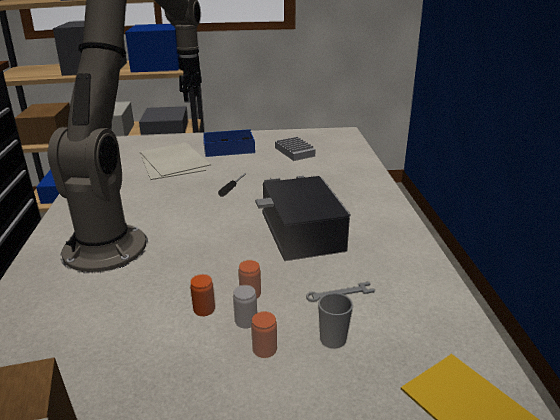

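```bash
python3 - <<'E'
from h import *
np.set_printoptions(precision=4,suppress=True)
P={n:r.grab_frame(n) for n in ("side","top")}
L={}
for t in ("chest","lid_tab","lid_hinge"):
    q=[r.landmark_of(P[n],t) for n in P]
    if all(q): print(t,*tri([(P[n],x[0]["point"]) for n,x in zip(P,q)]))
t=P["top"]
print("knob",onz(t,[204.4,205.3],.055),"foot",onz(t,[211.4,218.3],.11),"hinge",onz(t,[264.8,145.6],.11),"tab",onz(t,[279.8,235.4],.113))
for a in r.landmark_of(P["side"],"tin_mid"):
  for b in r.landmark_of(t,"tin_mid"):
    x,e=tri([(P["side"],a["point"]),(t,b["point"])]); 
    if e.max()<.01: print(np.round(a["point"]),np.round(b["point"]),x,e)
E
```

```text
chest [ 0.569  0.031 -0.005] [0.0045 0.0045]
lid_tab [0.4578 0.0059 0.1093] [0.0018 0.0018]
lid_hinge [0.6648 0.0461 0.0991] [0.0037 0.0037]
knob [0.529  0.1929 0.055 ] foot [0.4864 0.1651 0.11  ] hinge [0.666  0.0443 0.11  ] tab [0.4474 0.0053 0.113 ]
[204. 295.] [401. 302.] [ 0.2996 -0.2906  0.039 ] [0.0011 0.0011]
[266. 334.] [382. 256.] [ 0.4336 -0.277  -0.1061] [0.0081 0.0081]
[266. 334.] [455. 244.] [ 0.4373 -0.4309  0.0418] [0.0023 0.0023]
[247. 307.] [420. 262.] [ 0.3966 -0.3396  0.0385] [0.0002 0.0002]
[249. 280.] [382. 256.] [ 0.4079 -0.2455  0.0408] [0.0022 0.0022]
[249. 280.] [455. 244.] [ 0.4152 -0.389   0.1512] [0.01 0.01]
[249. 280.] [420. 262.] [ 0.3982 -0.3216  0.0975] [0.0073 0.0073]
```

The top view shows the chest around (270,190), its tab at (278,230), and the knob at (204,205). The grey tin is at (424,262), between three orange look-alikes. The side view agrees: grey tin at (245,305). The layout fits the given sizes, so I'll move over the tab and look with the wrist camera.

```bash
cat >> h.py <<'E'
def down(ya,tilt_axis=None,tilt=0.):
    """tool down, tool y at world angle ya (deg)"""
    y=np.array([np.cos(np.radians(ya)),np.sin(np.radians(ya)),0]);z=np.array([0,0,-1.]);x=np.cross(y,z)
    Q=R.from_matrix(np.c_[x,y,z])
    return Q if tilt_axis is None else R.from_rotvec(np.array(tilt_axis)*np.radians(tilt))*Q
np.set_printoptions(precision=4,suppress=True)
E
python3 - <<'E'
from h import *
print(delta([.42,.40,.36],down(100.6)),delta([.43,.05,.36],down(100.6)))
E
```

```text
(array([-1.0548, -0.6336, -0.5147]), array([ 0.    , -0.    , -0.3329])) (array([-1.5566, -1.9412, -0.5148]), array([ 0.    , -0.    , -0.3329]))
```

Request:
apply_moves([
  [-0.95,-0.6,-0.5,0,0,-0.333],
  [-0.95,-0.6,-0.5,0,0,-0.333],
  [-0.95,-0.6,-0.5,0,0,-0.333],
  [-0.95,-0.6,-0.5,0,0,-0.333],
  [-0.95,-0.6,-0.5,0,0,-0.333],
])

```text
clock: 2.28
tcp_pos: [0.3995, 0.4147, 0.3576]
orientation: [-0.289, 3.127, 0.001]
contact_force: [0.8, 0.6, 0.1]
grip_width: 0.0856
gripper_force: 0.0
```

```bash
python3 - <<'E'
from h import *
print(r.get_obs()['tcp_pos'],r.get_obs()['clock'],delta([.43,.05,.36],down(100.6)))
E
```

```text
[0.3995 0.4147 0.3576] 2.275 (array([ 0.1472, -1.4563, -0.0107]), array([ 0.0003,  0.0005, -0.0005]))
```

Request:
apply_moves([
  [0.14,-0.98,0,0,0,0],
  [0.14,-0.98,0,0,0,0],
  [0.14,-0.98,0,0,0,0],
  [0.14,-0.98,0,0,0,0],
])

```text
clock: 2.78
tcp_pos: [0.4087, 0.1671, 0.3566]
orientation: [-0.29, 3.127, 0.001]
contact_force: [1.4, -0.5, 0.8]
grip_width: 0.0854
gripper_force: 0.0
```

Request:
apply_moves([
  [0,-0.47,0,0,0,0],
  [0,-0.47,0,0,0,0],
  [0,-0.47,0,0,0,0],
])

```text
clock: 3.15
tcp_pos: [0.4308, 0.0495, 0.3568]
orientation: [-0.278, 3.128, 0.0]
contact_force: [0.3, 1.5, 0.5]
grip_width: 0.0856
gripper_force: 0.0
```

```bash
python3 - <<'E'
from h import *
p=r.grab_frame("wrist");save(p,"w1.png");print(r.get_obs()['tcp_pos'],p["eye"])
s=r.grab_frame("side"); t=r.grab_frame("top")
for n,z in (("lid_tab",.112),("lid_hinge",.11),("knee_knob",.055),("stay_foot",.11)):
    q=r.landmark_of(p,n); 
    for a in q[:2]: print(n,np.round(a["point"],1),round(a["conf"],2),onz(p,a["point"],z))
    qs=r.landmark_of(s,n); qt=r.landmark_of(t,n)
    if q:
        O=[(p,q[0]["point"])]+([(s,qs[0]["point"])] if qs else [])+([(t,qt[0]["point"])] if qt else [])
        if len(O)>1: print("  tri",*tri(O))
E
```

```text
[0.4306 0.0523 0.3566] [0.3616 0.0363 0.4993]
lid_tab [241.3 192.8] 0.89 [0.4566 0.0094 0.112 ]
  tri [0.4552 0.0099 0.1187] [0.0003 0.0003]
lid_hinge [240.2 348.8] 0.86 [0.6595 0.0375 0.11  ]
  tri [0.6597 0.0415 0.1128] [0.0044 0.0006 0.0044]
knee_knob [377.1 257.5] 0.78 [0.5265 0.1979 0.055 ]
  tri [ 0.6085  0.2777 -0.1641] [0.0006 0.0006]
stay_foot [365.6 239.7] 0.81 [0.4868 0.1591 0.11  ]
```

View pics/w1.png

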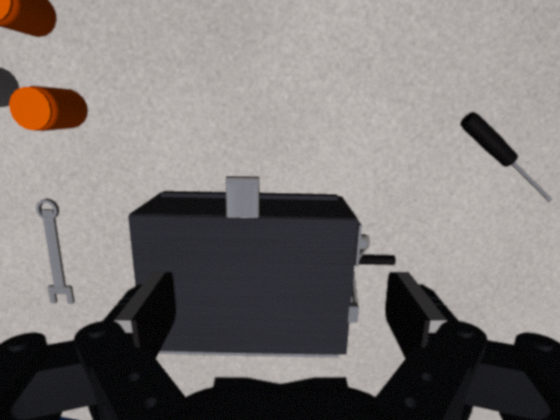

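```bash
python3 - <<'E'
from h import *
p=r.grab_frame("wrist");m=r.outline_of(p,"lid");print(len(m))
g=p["pixels"].astype(int)
if m:
    k=m[0]["pixels"].astype(np.uint8);print(m[0]["rect"])
    c=max(cv2.findContours(k,cv2.RETR_EXTERNAL,cv2.CHAIN_APPROX_NONE)[0],key=cv2.contourArea)
    for q in cv2.approxPolyDP(c,4,True)[:,0]: print(q,onz(p,q.astype(float),.114))
E
```

```text
1
[124.0, 177.0, 228.3, 178.0]
[124 215] [ 0.5052 -0.1123  0.114 ]
[130 284] [ 0.5905 -0.0999  0.114 ]
[143 283] [ 0.5862 -0.0845  0.114 ]
[153 271] [ 0.5681 -0.0739  0.114 ]
[173 274] [ 0.5675 -0.0502  0.114 ]
[176 309] [ 0.6137 -0.042   0.114 ]
[163 349] [ 0.6746 -0.0528  0.114 ]
[341 354] [0.6397 0.1708 0.114 ]
[343 324] [0.5963 0.1629 0.114 ]
[352 320] [0.5888 0.1725 0.114 ]
[353 312] [0.5777 0.171  0.114 ]
[346 302] [0.5659 0.1593 0.114 ]
[353 220] [0.4635 0.1425 0.114 ]
[256 217] [0.4801 0.0347 0.114 ]
[255 177] [0.4355 0.0261 0.114 ]
[226 175] [ 0.4391 -0.0052  0.114 ]
[220 180] [ 0.4458 -0.0109  0.114 ]
[220 216] [ 0.4864 -0.0052  0.114 ]
```

The wrist view shows the tab at (241,193), the lid's back edge near row 352, and the knob rod around (378,259). The outline gives a 258 × 178 mm lid, matching 260 × 180, with a yaw of about 9.2°. The tab point is near (0.456, 0.010).

```bash
python3 - <<'E'
from h import *
print(delta([.456,.0105,.17],down(99.2)),delta([.456,.0105,.092],down(99.2)))
E
```

```text
(array([-0.0687, -0.1894,  0.745 ]), array([ 0.    , -0.0001,  0.0157])) (array([-0.0688, -0.1894,  1.057 ]), array([ 0.    , -0.0001,  0.0157]))
```

Request:
apply_moves([
  [-0.069,-0.189,0.6,0,0,0.0157],
  [-0.069,-0.189,0.745,0,0,0.0157],
  [-0.069,-0.189,0.745,0,0,0.0157],
  [-0.069,-0.189,0.745,0,0,0.0157],
  [-0.069,-0.189,0.85,0,0,0.0157],
])

```text
clock: 4.62
tcp_pos: [0.4583, 0.0112, 0.1456]
orientation: [-0.251, 3.128, 0.001]
contact_force: [1.7, 0.7, -0.9]
grip_width: 0.0849
gripper_force: 0.0
```

```bash
python3 - <<'E'
from h import *
p=r.grab_frame("wrist");q=r.landmark_of(p,"lid_tab")
print(r.get_obs()['tcp_pos'],[(a["point"],a["conf"],onz(p,a["point"],.114)) for a in q])
print(delta([.456,.0105,.092],down(99.2)))
E
```

```text
[0.4558 0.0112 0.1439] [([281.7, 243.7], 0.66, array([0.4549, 0.0106, 0.114 ]))]
(array([-0.0008, -0.0028,  0.2076]), array([ 0.0002, -0.0009,  0.0003]))
```

Request:
apply_moves([
  [0,-0.003,0.2,0,0,0],
  [0,-0.003,0.207,0,0,0],
  [0,-0.003,0.207,0,0,0],
])

```text
clock: 5.1
tcp_pos: [0.4574, 0.0103, 0.094]
orientation: [-0.252, 3.129, 0.001]
contact_force: [0.7, -0.1, 0.8]
grip_width: 0.0854
gripper_force: 0.0
```

Request:
apply_moves([
  [0,0,0,0,0,0],
  [0,0,0,0,0,0],
  [0,0,0,0,0,0],
  [0,0,0,0,0,0],
], claw=0, newtons=30)

```text
clock: 5.6
tcp_pos: [0.4565, 0.0116, 0.0931]
orientation: [-0.253, 3.131, 0.004]
contact_force: [-2.8, 5.3, 11.3]
grip_width: 0.035
gripper_force: 31.6
```

Request:
apply_moves([
  [-0.004,0,-0.083,0,0,0],
  [-0.017,0,-0.165,0,0,0],
  [-0.037,0,-0.246,0,0,0],
  [-0.066,0,-0.324,0,0,0],
  [-0.102,0,-0.399,0,0,0],
])

```text
clock: 6.22
tcp_pos: [0.4812, 0.0156, 0.192]
orientation: [0.253, -3.131, -0.002]
contact_force: [4.7, 4.7, -9.4]
grip_width: 0.0354
gripper_force: 31.3
```

Request:
apply_moves([
  [-0.043,0,-0.071,0,0,0],
  [-0.094,0,-0.137,0,0,0],
  [-0.15,0,-0.198,0,0,0],
  [-0.213,0,-0.253,0,0,0],
  [-0.213,0,-0.253,0,0,0],
])

```text
clock: 6.85
tcp_pos: [0.5338, 0.0239, 0.2552]
orientation: [0.253, -3.131, -0.002]
contact_force: [-3.1, 5.2, -0.2]
grip_width: 0.0357
gripper_force: 33.5
```

Request:
apply_moves([
  [-0.034,0,-0.025,0,0,0],
  [-0.068,0,-0.048,0,0,0],
  [-0.103,0,-0.07,0,0,0],
  [-0.14,0,-0.09,0,0,0],
  [-0.14,0,-0.09,0,0,0],
])

```text
clock: 7.48
tcp_pos: [0.5675, 0.0292, 0.2767]
orientation: [0.253, -3.129, -0.002]
contact_force: [-2.3, 5.8, -2.9]
grip_width: 0.0354
gripper_force: 33.8
```

```bash
python3 - <<'E'
from h import *
p=r.grab_frame("side");save(p,"s2.png");o=r.get_obs();print(o['contact_force'],o['moment'],o['tcp_pos'])
for n in ("knee_knob","lid_tab"):
  for a in r.landmark_of(p,n): print(n,a)
for t in np.arange(1.1,1.5,.02): print(round(t,2),np.round([-.832*(np.cos(1.1)-np.cos(t)),-.832*(np.sin(t)-np.sin(1.1))],4))
E
```

```text
[-1.556   5.0425 -3.7755] [ 0.9224  0.5061 -0.1135] [0.5674 0.0292 0.2766]
knee_knob {'point': [291.9, 171.6], 'conf': 0.69}
lid_tab {'point': [302.8, 137.4], 'conf': 0.78}
1.1 [-0. -0.]
1.12 [-0.0149 -0.0074]
1.14 [-0.03   -0.0145]
1.16 [-0.0451 -0.0213]
1.18 [-0.0605 -0.0278]
1.2 [-0.0759 -0.034 ]
1.22 [-0.0915 -0.0398]
1.24 [-0.1072 -0.0454]
1.26 [-0.123  -0.0507]
1.28 [-0.1388 -0.0556]
1.3 [-0.1548 -0.0602]
1.32 [-0.1709 -0.0645]
1.34 [-0.1871 -0.0685]
1.36 [-0.2033 -0.0721]
1.38 [-0.2196 -0.0754]
1.4 [-0.236  -0.0784]
1.42 [-0.2524 -0.0811]
1.44 [-0.2689 -0.0834]
1.46 [-0.2854 -0.0854]
1.48 [-0.302  -0.0871]
```

Request:
apply_moves([
  [-0.03,0,-0.0145,0,0,0],
  [-0.0605,0,-0.028,0,0,0],
  [-0.0605,0,-0.028,0,0,0],
])

```text
clock: 8.0
tcp_pos: [0.5824, 0.0316, 0.2836]
orientation: [0.253, -3.129, -0.002]
contact_force: [-2.3, 5.1, -3.5]
grip_width: 0.0354
gripper_force: 34.0
```

Request:
apply_moves([
  [-0.0155,0,-0.0062,0,0,0],
  [-0.0155,0,-0.0062,0,0,0],
])

```text
clock: 8.25
tcp_pos: [0.5859, 0.0321, 0.2851]
orientation: [0.253, -3.129, -0.002]
contact_force: [-2.1, 4.5, -3.5]
grip_width: 0.0357
gripper_force: 34.1
```

Request:
apply_moves([
  [-0.0157,0,-0.0057,0,0,0],
  [-0.0157,0,-0.0057,0,0,0],
])

```text
clock: 8.5
tcp_pos: [0.5898, 0.0327, 0.2865]
orientation: [0.253, -3.129, -0.002]
contact_force: [-2.3, 4.8, -3.4]
grip_width: 0.0356
gripper_force: 34.2
```

Request:
apply_moves([
  [-0.0157,0,-0.0056,0,0,0],
  [-0.0157,0,-0.0056,0,0,0],
])

```text
clock: 8.75
tcp_pos: [0.5936, 0.0333, 0.2879]
orientation: [0.253, -3.129, -0.002]
contact_force: [-1.8, 4.7, -3.0]
grip_width: 0.0354
gripper_force: 34.3
```

Request:
apply_moves([
  [-0.0158,0,-0.0053,0,0,0],
  [-0.0158,0,-0.0053,0,0,0],
])

```text
clock: 9.0
tcp_pos: [0.5975, 0.0339, 0.2892]
orientation: [0.253, -3.129, -0.002]
contact_force: [-2.6, 5.6, -3.0]
grip_width: 0.0352
gripper_force: 34.4
```

Request:
apply_moves([
  [-0.0158,0,-0.005,0,0,0],
  [-0.0158,0,-0.005,0,0,0],
])

```text
clock: 9.25
tcp_pos: [0.5999, 0.0344, 0.29]
orientation: [0.252, -3.125, -0.002]
contact_force: [-8.7, 4.5, -1.7]
grip_width: 0.0356
gripper_force: 34.6
```

Request:
apply_moves([
  [0.008,0,0.0025,0,0,0],
  [0.008,0,0.0025,0,0,0],
])

```text
clock: 9.5
tcp_pos: [0.5993, 0.0343, 0.2898]
orientation: [0.253, -3.129, -0.002]
contact_force: [-3.2, 5.1, -4.3]
grip_width: 0.0356
gripper_force: 34.3
```

```bash
python3 - <<'E'
from h import *
S=[r.grab_frame("top"),r.grab_frame("side"),r.grab_frame("wrist")]
o=r.get_obs();print(o['contact_force'],o['moment'],o['tcp_pos'])
for n in ("knee_knob","stay_foot"):
  L=[]
  for k,p in enumerate(S):
    a=r.landmark_of(p,n)
    print(n,k,[(x["point"],round(x["conf"],2)) for x in a])
    if a: L.append((p,a[0]["point"]))
  if len(L)>1: print(*tri(L))
q=S[0]; c=[int(v) for v in proj(q,[.55,.18,.14])]
A=cv2.resize(S[0]["pixels"][c[1]-60:c[1]+60,c[0]-60:c[0]+80],None,fx=3,fy=3)
c=[int(v) for v in proj(S[1],[.55,.18,.14])]
B=cv2.resize(S[1]["pixels"][c[1]-60:c[1]+60,c[0]-60:c[0]+60],None,fx=3,fy=3)
cv2.imwrite("pics/lock.png",np.hstack([A,B])[:,:,::-1])
E
```

```text
[-2.3131  5.0604 -4.1149] [ 0.8688  0.6331 -0.1937] [0.5993 0.0343 0.2898]
knee_knob 0 []
knee_knob 1 [([288.3, 168.2], 0.57)]
knee_knob 2 [([486.8, 166.3], 0.73)]
[0.5464 0.2065 0.127 ] [0.0001 0.0001]
stay_foot 0 []
stay_foot 1 [([268.4, 180.2], 0.66)]
stay_foot 2 [([444.0, 87.9], 0.91)]
[0.484  0.1598 0.1094] [0.0039 0.0039]
```

View pics/lock.png

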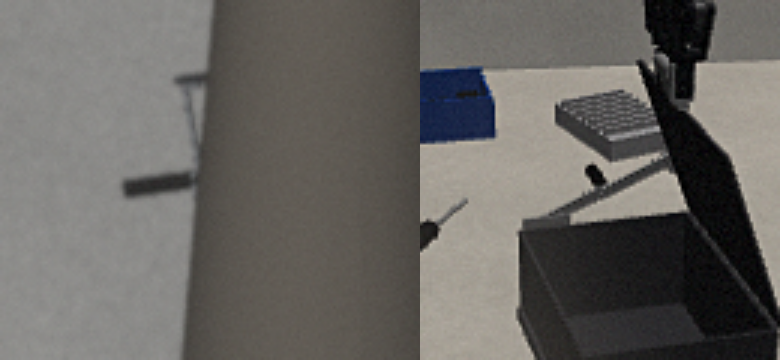

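Request:
apply_moves([
  [0.012,0,0.0035,0,0,0],
  [0.012,0,0.0035,0,0,0],
])

```text
clock: 10.2
tcp_pos: [0.5985, 0.0341, 0.2895]
orientation: [-0.253, 3.129, 0.002]
contact_force: [5.8, 4.4, -6.4]
grip_width: 0.0354
gripper_force: 34.0
```

The pull went tight at about 1.27 rad. Backing off is now resisted in the other direction too, so the stay is locked. I'll go back to neutral and release.

Request:
apply_moves([
  [-0.007,0,-0.002,0,0,0],
  [-0.007,0,-0.002,0,0,0],
])

```text
clock: 10.45
tcp_pos: [0.599, 0.0342, 0.2897]
orientation: [0.253, -3.131, -0.002]
contact_force: [0.3, 5.0, -5.2]
grip_width: 0.0358
gripper_force: 34.3
```

Request:
apply_moves([
  [0,0,0,0,0,0],
  [0,0,0,0,0,0],
], claw=1)

```text
clock: 10.7
tcp_pos: [0.5998, 0.032, 0.2909]
orientation: [-0.25, 3.13, -0.001]
contact_force: [-0.7, 0.5, -0.5]
grip_width: 0.0705
gripper_force: 0.0
```

Request:
apply_moves([
  [0,0,-0.12,0,0,0],
  [0,0,-0.32,0,0,0],
  [0,0,-0.4,0,0,0],
])

```text
clock: 11.08
tcp_pos: [0.6008, 0.0319, 0.3941]
orientation: [-0.249, 3.126, -0.0]
contact_force: [0.4, 0.5, -1.0]
grip_width: 0.0853
gripper_force: 0.0
```

```bash
python3 - <<'E'
from h import *
S=[r.grab_frame("side"),r.grab_frame("top"),r.grab_frame("wrist")]
print(r.get_obs()['tcp_pos'],r.get_obs()['contact_force'])
for n in ("lid_tab","knee_knob"):
  L=[]
  for k,p in enumerate(S):
    a=r.landmark_of(p,n)
    if a: L.append((p,a[0]["point"])); print(n,k,a[0])
  if len(L)>1: print(*tri(L))
yA=25
print(delta([.40,-.16,.30],down(yA)),delta([.397,-.340,.30],down(yA)))
E
```

```text
[0.6001 0.0324 0.3915] [-0.052  -0.5497 -0.3537]
lid_tab 0 {'point': [316.2, 134.0], 'conf': 0.77}
lid_tab 1 {'point': [385.1, 174.5], 'conf': 0.22}
lid_tab 2 {'point': [78.9, 142.3], 'conf': 0.21}
[ 0.5572 -0.141   0.3436] [0.0266 0.0573 0.0516]
knee_knob 0 {'point': [287.2, 167.2], 'conf': 0.57}
knee_knob 1 {'point': [193.0, 187.6], 'conf': 0.65}
knee_knob 2 {'point': [441.4, 150.1], 'conf': 0.58}
[0.5477 0.2064 0.1322] [0.0049 0.006  0.0012]
(array([ 0.9091, -0.6348,  0.3591]), array([-0.0009, -0.001 ,  0.8244])) (array([ 1.0361, -1.3437,  0.3595]), array([-0.0009, -0.001 ,  0.8244]))
```

Request:
apply_moves([
  [0.16,-0.12,0,0,0,0.118],
  [0.36,-0.26,0,0,0,0.236],
  [0.55,-0.4,0.05,0,0,0.354],
  [0.73,-0.53,0.1,0,0,0.472],
  [0.9,-0.65,0.1,0,0,0.59],
])

```text
clock: 12.15
tcp_pos: [0.4012, -0.1644, 0.3642]
orientation: [-1.183, -2.908, 0.001]
contact_force: [0.6, -1.0, 0.5]
grip_width: 0.0854
gripper_force: 0.0
```

```bash
python3 - <<'E'
from h import *
o=r.get_obs();print(o['tcp_pos'],o['joints'])
print(delta([.37,-.335,.30],down(25)))
E
```

```text
[ 0.4012 -0.1644  0.3642] [-0.3794 -0.0954  0.588   1.9372  0.0552  1.2863  0.9892]
(array([-0.3872, -0.5756,  0.2568]), array([-0.0009, -0.0009,  0.2304]))
```

Request:
apply_moves([
  [-0.08,-0.12,0.05,0,0,0.115],
  [-0.2,-0.3,0.1,0,0,0.23],
  [-0.32,-0.48,0.2,0,0,0.23],
  [-0.387,-0.576,0.257,0,0,0.23],
])

```text
clock: 12.65
tcp_pos: [0.3716, -0.3364, 0.3002]
orientation: [-1.682, -2.652, 0.002]
contact_force: [0.5, -0.2, -0.3]
grip_width: 0.0857
gripper_force: 0.0
```

```bash
python3 - <<'E'
from h import *
p=r.grab_frame("wrist");save(p,"w3.png")
o=r.get_obs();print(o['tcp_pos'],o['joints'])
for a in r.landmark_of(p,"tin_mid"): print(a["point"],round(a["conf"],2),onz(p,a["point"],.0425))
t=r.grab_frame("top")
for a in r.search_frame(p,"tin_mid"):
    l,tp,w,h=a["rect"];print(a["rect"],a["conf"],p["pixels"][int(tp+h/2),int(l+w/2)])
E
```

```text
[ 0.3703 -0.3386  0.2989] [-0.1255  0.1431  0.8363  1.9159 -0.1132  1.1332  1.1921]
[293.4, 265.1] 0.88 [ 0.4335 -0.4304  0.0425]
[296.2, 183.0] 0.8 [ 0.3923 -0.3379  0.0425]
[206.0, 81.4, 53.8, 56.4] 0.98 [156  73   0]
[271.6, 234.1, 42.7, 67.0] 0.95 [156  65   0]
[316.7, 88.4, 61.8, 50.2] 0.81 [157  87  10]
[277.7, 162.9, 48.4, 54.4] 0.79 [109 107 116]
```

View pics/w3.png

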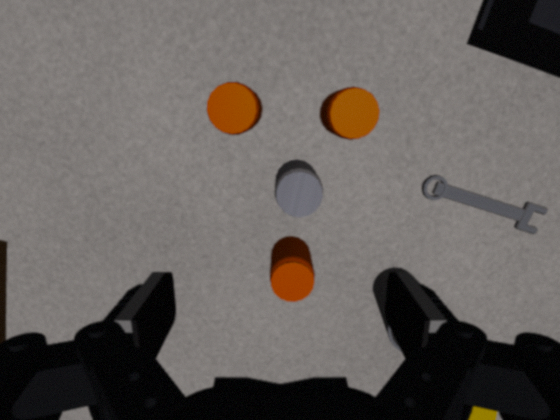

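The wrist view shows the grey tin at (299,192), with orange ones at (233,108), (353,112) and (292,280). The finger axis is horizontal in the picture and clear on both sides.

```bash
python3 - <<'E'
from h import *
p=r.grab_frame("wrist")
g=p["pixels"].astype(int); sub=(abs(g[:,:,0]-g[:,:,1])<14)&(g.sum(2)>270)
print("top disc",onz(p,[299,192],.085))
s=r.grab_frame("side");t=r.grab_frame("top")
pick=lambda q,px:min(r.landmark_of(q,"tin_mid"),key=lambda a:np.hypot(*(np.array(a["point"])-px)))["point"]
print(tri([(p,pick(p,[296,183])),(s,pick(s,[247,307])),(t,pick(t,[420,262]))]))
print(delta([.395,-.339,.12],down(25)))
E
```

```text
top disc [ 0.3951 -0.3357  0.085 ]
(array([ 0.3953, -0.3369,  0.0392]), array([0.005 , 0.0024, 0.005 ]))
(array([-0.0565,  0.0656,  0.7265]), array([0.0007, 0.0001, 0.0056]))
```

Request:
apply_moves([
  [-0.049,0.069,0.24,0,0,0.006],
  [-0.049,0.069,0.48,0,0,0.006],
  [-0.049,0.069,0.7,0,0,0.006],
  [-0.049,0.069,0.72,0,0,0.006],
])

```text
clock: 13.65
tcp_pos: [0.3924, -0.3358, 0.1186]
orientation: [-1.687, -2.642, 0.001]
contact_force: [-0.1, -0.9, -0.2]
grip_width: 0.0854
gripper_force: 0.0
```

Request:
apply_moves([
  [0,0,0.14,0,0,0],
  [0,0,0.29,0,0,0],
  [0,0,0.29,0,0,0],
])

```text
clock: 14.02
tcp_pos: [0.3944, -0.3374, 0.0492]
orientation: [-1.69, -2.647, -0.001]
contact_force: [-1.3, -0.3, 1.2]
grip_width: 0.0852
gripper_force: 0.0
```

Request:
apply_moves([
  [0,0,0,0,0,0],
  [0,0,0,0,0,0],
  [0,0,0,0,0,0],
  [0,0,0,0,0,0],
], claw=0, newtons=30)

```text
clock: 14.52
tcp_pos: [0.3953, -0.339, 0.0508]
orientation: [1.69, 2.644, 0.001]
contact_force: [-2.0, 0.5, 8.3]
grip_width: 0.0507
gripper_force: 29.9
```

```bash
python3 - <<'E'
from h import *
o=r.get_obs();print(o['tcp_pos'],o['clock'],o['joints'])
c=np.array([.6613,.0433])-.09*np.array([np.cos(.1606),np.sin(.1606)])
def ch(x,y): return c+np.array([x*np.cos(.1606)-y*np.sin(.1606),x*np.sin(.1606)+y*np.cos(.1606)])
print(c,ch(-.045,-.02))
x,y=ch(-.045,-.02)
print(delta([o['tcp_pos'][0],o['tcp_pos'][1],.24],down(99.2)),delta([x,y,.24],down(99.2)))
E
```

```text
[ 0.3953 -0.339   0.0508] 14.525 [ 0.1229  0.5554  0.5996  2.0945 -0.5249  0.6373  1.5169]
[0.5725 0.0289] [0.5312 0.002 ]
(array([-0.0022,  0.0017, -0.7566]), array([ 0.    ,  0.0025, -0.8263])) (array([ 1.0071,  1.0678, -0.7571]), array([ 0.    ,  0.0025, -0.8263]))
```

Request:
apply_moves([
  [0,0,-0.2,0,0,0],
  [0,0,-0.42,0,0,0],
  [0,0,-0.64,0,0,0],
  [0.05,0.05,-0.76,0,0,-0.09],
  [0.15,0.16,-0.76,0,0,-0.18],
])

```text
clock: 15.15
tcp_pos: [0.4154, -0.2888, 0.2423]
orientation: [1.298, 2.854, 0.001]
contact_force: [0.2, -0.4, -2.6]
grip_width: 0.0501
gripper_force: 34.2
```

```bash
python3 - <<'E'
from h import *
o=r.get_obs();print(o['tcp_pos'],o['grip_width'])
print(delta([.5312,.002,.24],down(99.2)))
E
```

```text
[ 0.4154 -0.2888  0.2423] 0.05010179178038866
(array([0.572 , 1.1138, 0.0095]), array([-0.    ,  0.0044, -0.6455]))
```

Request:
apply_moves([
  [0.09,0.18,0,0,0,-0.11],
  [0.19,0.37,0,0,0,-0.22],
  [0.29,0.56,0,0,0,-0.33],
  [0.38,0.74,0,0,0,-0.44],
  [0.46,0.9,0,0,0,-0.55],
])

```text
clock: 15.78
tcp_pos: [0.5091, -0.0507, 0.2397]
orientation: [-0.025, 3.14, 0.001]
contact_force: [0.6, -0.4, -2.3]
grip_width: 0.0503
gripper_force: 34.2
```

```bash
python3 - <<'E'
from h import *
o=r.get_obs();print(o['tcp_pos'],o['grip_width'])
print(delta([.5312,.002,.24],down(99.2)))
E
```

```text
[ 0.5091 -0.0507  0.2397] 0.050319088511222465
(array([-0.0916,  0.2093, -0.001 ]), array([ 0.0002,  0.0008, -0.092 ]))
```

Request:
apply_moves([
  [-0.092,0.209,0,0,0,-0.092],
  [-0.092,0.209,0,0,0,-0.092],
  [-0.092,0.209,0,0,0,-0.092],
  [-0.092,0.209,0.1,0,0,-0.092],
])

```text
clock: 16.27
tcp_pos: [0.5324, -0.0017, 0.2155]
orientation: [-0.237, 3.128, 0.0]
contact_force: [0.2, -0.3, -2.0]
grip_width: 0.0503
gripper_force: 34.2
```

```bash
python3 - <<'E'
from h import *
s=r.grab_frame("side");t=r.grab_frame("top");o=r.get_obs();print(o['tcp_pos'],o['clock'],delta([.5312,.002,.058],down(99.2)))
h=np.hstack([s["pixels"][90:300,200:400],t["pixels"][100:310,180:380]]);cv2.imwrite("pics/pl.png",cv2.resize(h,None,fx=2,fy=2)[:,:,::-1])
E
```

```text
[ 0.5291 -0.0017  0.2122] 16.375 (array([-0.013 ,  0.0136,  0.6168]), array([-0.0003, -0.0026, -0.006 ]))
```

View pics/pl.png

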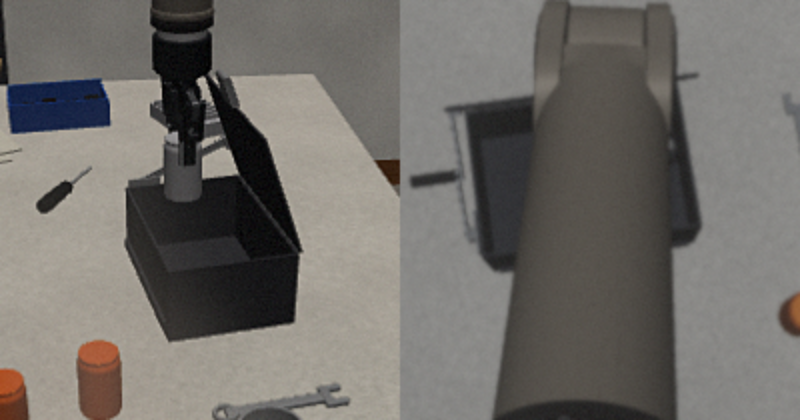

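Request:
apply_moves([
  [-0.008,0.012,0.12,0,0,-0.006],
  [-0.008,0.012,0.26,0,0,-0.006],
  [-0.008,0.012,0.4,0,0,-0.006],
  [-0.008,0.012,0.5,0,0,-0.006],
  [-0.008,0.012,0.58,0,0,-0.006],
])

```text
clock: 17.0
tcp_pos: [0.5328, 0.0021, 0.0687]
orientation: [0.254, -3.131, 0.001]
contact_force: [0.3, -1.0, -0.9]
grip_width: 0.0502
gripper_force: 34.2
```

Request:
apply_moves([
  [0,0,0.03,0,0,0],
  [0,0,0.04,0,0,0],
  [0,0,0.04,0,0,0],
])

```text
clock: 17.38
tcp_pos: [0.5334, 0.0031, 0.0596]
orientation: [-0.256, 3.13, 0.0]
contact_force: [0.3, -0.7, -1.6]
grip_width: 0.0504
gripper_force: 34.2
```

Request:
apply_moves([
  [0,0,0.01,0,0,0],
  [0,0,0.02,0,0,0],
  [0,0,0.02,0,0,0],
])

```text
clock: 17.75
tcp_pos: [0.5337, 0.0034, 0.0549]
orientation: [-0.257, 3.129, 0.001]
contact_force: [-1.1, 0.9, 9.8]
grip_width: 0.0505
gripper_force: 35.2
```

Request:
apply_moves([
  [0,0,-0.006,0,0,0],
  [0,0,-0.006,0,0,0],
  [0,0,-0.006,0,0,0],
], claw=0.85)

```text
clock: 18.12
tcp_pos: [0.5328, 0.0034, 0.0552]
orientation: [0.257, -3.131, -0.0]
contact_force: [0.3, 0.3, 1.0]
grip_width: 0.0726
gripper_force: 0.0
```

Request:
apply_moves([
  [0,0,-0.1,0,0,0],
  [0,0,-0.3,0,0,0],
  [0,0,-0.55,0,0,0],
  [0,0,-0.78,0,0,0],
  [0,0,-0.95,0,0,0],
])

```text
clock: 18.75
tcp_pos: [0.5332, 0.0032, 0.2954]
orientation: [-0.256, 3.129, 0.001]
contact_force: [0.0, 1.0, 0.2]
grip_width: 0.0724
gripper_force: 0.0
```

```bash
python3 - <<'E'
from h import *
o=r.get_obs();print(o['tcp_pos'],o['clock'],o['grip_width'],o['joints'])
S=[r.grab_frame(n) for n in ("wrist","side","top")]
save(S[0],"w4.png")
for n in ("knee_knob","stay_foot","tin_mid"):
  L=[]
  for k,p in enumerate(S):
    a=r.landmark_of(p,n)
    for x in a[:4]: print(n,k,x["point"],round(x["conf"],2))
    if a: L.append((p,a[0]["point"]))
  if len(L)>1: print(*tri(L))
print(delta([.55,.19,.30],down(9.2)))
E
```

```text
[0.5332 0.0032 0.2954] 18.75 0.0724055801614515 [-0.5212  0.1864  0.4637  1.8416 -0.0922  1.1321  1.7089]
knee_knob 0 [493.5, 242.1] 0.67
knee_knob 1 [286.3, 166.5] 0.55
knee_knob 2 [195.7, 184.5] 0.85
[0.5478 0.1995 0.1389] [0.0027 0.0087 0.0114]
stay_foot 0 [452.0, 168.4] 0.93
stay_foot 1 [268.9, 182.2] 0.56
stay_foot 1 [286.2, 167.9] 0.28
stay_foot 2 [212.8, 217.6] 0.54
[0.487  0.162  0.1025] [0.0031 0.0052 0.0027]
tin_mid 0 [58.2, 13.8] 0.94
tin_mid 0 [299.2, 310.9] 0.58
tin_mid 1 [265.2, 333.5] 0.83
tin_mid 1 [249.7, 278.2] 0.76
tin_mid 1 [203.5, 294.7] 0.68
tin_mid 1 [291.3, 221.0] 0.63
tin_mid 2 [402.1, 301.3] 0.9
tin_mid 2 [453.5, 243.4] 0.71
tin_mid 2 [381.7, 258.6] 0.68
[ 0.3755 -0.3179 -0.0684] [0.0141 0.0619 0.0754]
(array([-0.1906,  0.7256, -0.0323]), array([-0.0008, -0.0006,  1.0019]))
```

View pics/w4.png

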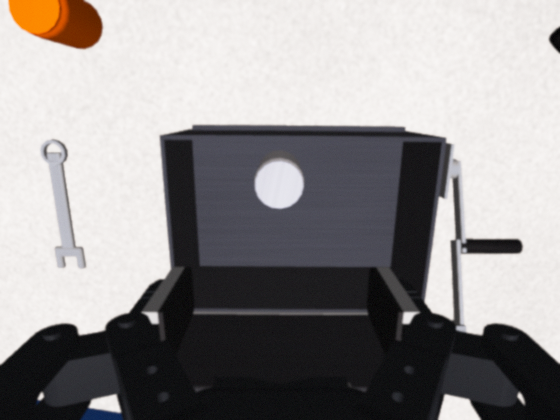

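The tin stands upright in the chest at (279,183). The locked knob rod runs from (465,246) to (521,246).

```bash
python3 - <<'E'
from h import *
p=r.grab_frame("wrist")
e=.1606;ex=np.array([np.cos(e),np.sin(e)]);ey=np.array([-np.sin(e),np.cos(e)])
hg=np.array([.6613,.0433]);tip=lambda P:((P[:2]-hg)@ex+.09,(P[:2]-hg)@ey)
for px in ([466,246],[521,246],[497,246]): P=onz(p,px,.146);print(P,"chest xy",tip(P))
P=onz(p,[455,167],.11);print("foot",P,tip(P))
E
```

```text
[0.5483 0.1689 0.146 ] chest xy (np.float64(-0.001425178147879888), np.float64(0.14205460869603787))
[0.5405 0.218  0.146 ] chest xy (np.float64(-0.0013160860827587662), np.float64(0.19176396799332918))
[0.5439 0.1964 0.146 ] chest xy (np.float64(-0.001373026990991108), np.float64(0.16990809603817972))
foot [0.4859 0.1572 0.11  ] (np.float64(-0.06492912974050319), np.float64(0.14051531580482987))
```

```bash
cat >> h.py <<'E'
e=.1606;ex=np.array([np.cos(e),np.sin(e),0]);ey=np.array([-np.sin(e),np.cos(e),0]);hg=np.array([.6613,.0433,0])
def W(x,y,z): return hg+(x-.09)*ex+y*ey+np.array([0,0,z])
KQ=down(np.degrees(e),ex,-20)
tz=KQ.as_matrix()[:,2]
E
python3 - <<'E'
from h import *
K=W(-.0013,.177,.146);print(K,tz)
print(delta(K+.018*tz-.11*tz,KQ),delta(K+.018*tz,KQ))
E
```

```text
[0.5429 0.2034 0.146 ] [ 0.0547 -0.3376 -0.9397]
(array([-0.1715,  0.9093,  0.2387]), array([ 0.1741, -0.1746,  0.9909])) (array([-0.1714,  0.7589,  0.6522]), array([ 0.1741, -0.1746,  0.9909]))
```

Request:
apply_moves([
  [-0.05,0.2,0,0.02,-0.02,0.11],
  [-0.08,0.4,0.05,0.038,-0.038,0.22],
  [-0.12,0.6,0.1,0.058,-0.058,0.33],
  [-0.15,0.8,0.15,0.077,-0.077,0.44],
  [-0.17,0.909,0.2,0.096,-0.096,0.55],
])

```text
clock: 20.02
tcp_pos: [0.5373, 0.2374, 0.2423]
orientation: [0.947, 2.834, -0.186]
contact_force: [0.2, 0.0, -0.2]
grip_width: 0.0727
gripper_force: 0.0
```

```bash
python3 - <<'E'
from h import *
K=W(-.0013,.177,.146);print(delta(K-.092*tz,KQ),r.get_obs()['joints'])
E
```

```text
(array([-0.0015, -0.0052,  0.0408]), array([ 0.0851, -0.0851,  0.4777])) [-0.9924  0.3394  0.4604  1.8024  0.0524  1.0344  0.3444]
```

Request:
apply_moves([
  [0,0,0,0.02,-0.02,0.11],
  [0,0,0,0.04,-0.04,0.22],
  [0,0,0,0.06,-0.06,0.34],
  [0,0,0,0.078,-0.078,0.45],
  [0,-0.005,0.04,0.085,-0.085,0.478],
], claw=0.6)

```text
clock: 20.65
tcp_pos: [0.5383, 0.233, 0.233]
orientation: [1.85, 2.178, -0.327]
contact_force: [0.1, -0.4, -0.6]
grip_width: 0.051
gripper_force: 0.0
```

```bash
python3 - <<'E'
from h import *
p=r.grab_frame("wrist");save(p,"w5.png")
K=W(-.0013,.177,.146);print(r.get_obs()['tcp_pos'],proj(p,K),delta(K-.005*tz,KQ),delta(K+.018*tz,KQ))
for n in ("knee_knob","stay_foot"):
  for a in r.landmark_of(p,n): print(n,a["point"],a["conf"],onz(p,a["point"],.146 if n[0]=="k" else .11))
E
```

```text
[0.5374 0.2322 0.2313] [279.4175 213.9241] (array([0.0072, 0.0038, 0.3406]), array([-0.0014,  0.0012,  0.001 ])) (array([0.0074, 0.004 , 0.4326]), array([-0.0014,  0.0012,  0.001 ]))
knee_knob [285.0, 206.9] 0.69 [0.5456 0.2098 0.146 ]
stay_foot [204.6, 220.8] 0.74 [0.4878 0.1607 0.11  ]
```

View pics/w5.png

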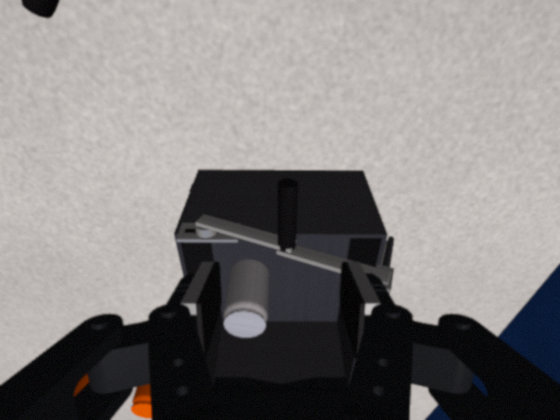

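The wrist view shows the rod from its free end at (288,183) to its root at (288,248). That is about 9 px to the right of my projection, so I'll correct for it.

```bash
python3 - <<'E'
from h import *
p=r.grab_frame("wrist");e0=np.array(p["eye"]);print(e0,W(-.0013,.177,.146))
def c(P): d=P-hg; return d@ex+.09,d@ey
for px in ([288,183],[288,248],[288,210]):
  print(px,[np.round(c(onz(p,px,z)),4) for z in (.146,.14)])
print("foot",c(onz(p,[204.6,220.8],.11)))
g=p["pixels"].sum(2).astype(int)
for row in (190,200,210): 
  l=g[row,270:310]; print(row, 270+np.where(l<l.min()+25)[0][[0,-1]])
K=W(.0015,.177,.146);print(delta(K-.02*tz,KQ))
E
```

```text
[0.5193 0.3445 0.3423] [0.5429 0.2034 0.146 ]
[288, 183] [array([0.0031, 0.2008]), array([0.0033, 0.1971])]
[288, 248] [array([0.004 , 0.1455]), array([0.0042, 0.1401])]
[288, 210] [array([0.0035, 0.1796]), array([0.0036, 0.1753])]
foot (np.float64(-0.06341799437213858), np.float64(0.1426035691471239))
190 [280 295]
200 [280 297]
210 [279 297]
(array([0.0107, 0.013 , 0.2859]), array([-0.0005,  0.    ,  0.0029]))
```

Request:
apply_moves([
  [0.008,0.012,0.15,0,0,0.002],
  [0.008,0.012,0.28,0,0,0.002],
  [0.008,0.012,0.28,0,0,0.002],
])

```text
clock: 21.22
tcp_pos: [0.5433, 0.2089, 0.1655]
orientation: [1.853, 2.176, -0.333]
contact_force: [0.4, -0.3, 0.0]
grip_width: 0.051
gripper_force: 0.0
```

```bash
python3 - <<'E'
from h import *
p=r.grab_frame("wrist");o=r.get_obs();print(o['tcp_pos'],o['contact_force'])
def c(P): d=P-hg; return np.round([d@ex+.09,d@ey],4)
print("tcp",c(o['tcp_pos']))
tcpp=proj(p,o['tcp_pos']);print("tcp px",tcpp)
for row in (160,180,200,220,240,260): 
  g=p["pixels"].sum(2).astype(int); l=g[row,240:330]; w=240+np.where(l<l.min()+30)[0]; print(row,w[[0,-1]],l.min(),c(onz(p,[(w[0]+w[-1]+1)/2,row],.146)))
a=r.landmark_of(p,"knee_knob");print([(x["point"],x["conf"],c(onz(p,x["point"],.146))) for x in a])
cv2.imwrite("pics/w6.png",p["pixels"][80:420,100:480,::-1])
K=W(.0015,.177,.146);print(delta(K+.018*tz,KQ))
E
```

```text
[0.5443 0.2101 0.1669] [ 0.221  -0.0815  0.2922]
tcp [0.0012 0.1833]
tcp px [282.5025 276.9171]
160 [240 316] 577 [-0.0005  0.2287]
180 [240 304] 570 [-0.003   0.2193]
200 [240 329] 71 [0.0022 0.2092]
220 [275 301] 20 [0.0039 0.1983]
240 [275 300] 25 [0.0038 0.1864]
260 [275 300] 23 [0.004  0.1735]
[([288.0, 246.1], 0.65, array([0.0039, 0.1826]))]
(array([ 0.0029, -0.0019,  0.1631]), array([ 0.0003, -0.0006,  0.    ]))
```

View pics/w6.png

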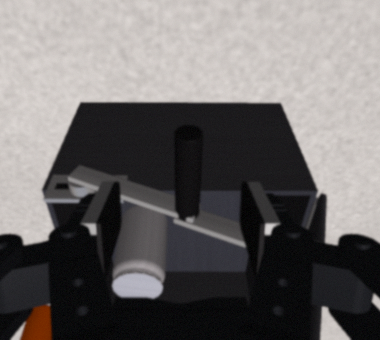

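Request:
apply_moves([
  [0.003,0.007,0.07,0,0,0],
  [0.003,0.007,0.163,0,0,0],
  [0.003,0.007,0.163,0,0,0],
])

```text
clock: 21.7
tcp_pos: [0.5475, 0.1968, 0.127]
orientation: [1.853, 2.177, -0.331]
contact_force: [-0.4, -0.4, 0.4]
grip_width: 0.0512
gripper_force: 0.0
```

Request:
apply_moves([
  [0,0,0,0,0,0],
  [0,0,0,0,0,0],
  [0,0,0,0,0,0],
], claw=0.2, newtons=25)

```text
clock: 22.08
tcp_pos: [0.5485, 0.1982, 0.1285]
orientation: [1.852, 2.177, -0.325]
contact_force: [0.0, 0.2, -0.5]
grip_width: 0.0173
gripper_force: 0.0
```

Request:
apply_moves([
  [0,0,0,0,0,0],
  [0,0,0,0,0,0],
  [0,0,0,0,0,0],
], claw=0)

```text
clock: 22.45
tcp_pos: [0.5488, 0.1983, 0.1283]
orientation: [1.852, 2.177, -0.325]
contact_force: [1.7, 2.2, 1.4]
grip_width: 0.013
gripper_force: 25.8
```

```bash
python3 - <<'E'
from h import *
Q=KQ.inv()
a=np.radians(np.arange(28.8,-53,-2.5)); f=(a[0]-a)/(a[0]-a[-1]); Rr=.0738+f*(.0708-.0738)
P=np.c_[-.061+Rr*np.cos(a),Rr*np.sin(a)]
T=np.array([Q.apply(x*ex+np.array([0,0,z])) for x,z in P])/.25
for k in range(0,len(T)-1,5): print(k,np.round(np.degrees(a[k]),1),np.round(P[k],4)); print(np.round(T[k+1:k+6]-T[k],4).tolist())
E
```

```text
0 28.8 [0.0037 0.0356]
[[0.004, 0.0056, 0.0109], [0.008, 0.0107, 0.022], [0.0121, 0.0153, 0.0333], [0.0163, 0.0193, 0.0447], [0.0205, 0.0228, 0.0563]]
5 16.3 [0.0094 0.0206]
[[0.0043, 0.003, 0.0117], [0.0085, 0.0054, 0.0235], [0.0129, 0.0072, 0.0354], [0.0172, 0.0085, 0.0473], [0.0216, 0.0093, 0.0592]]
10 3.8 [0.0117 0.0048]
[[0.0043, 0.0002, 0.0119], [0.0087, -0.0002, 0.0239], [0.013, -0.0011, 0.0358], [0.0173, -0.0026, 0.0476], [0.0216, -0.0046, 0.0593]]
15 -8.7 [ 0.0106 -0.011 ]
[[0.0042, -0.0026, 0.0116], [0.0084, -0.0056, 0.0231], [0.0125, -0.0092, 0.0345], [0.0166, -0.0134, 0.0456], [0.0206, -0.018, 0.0566]]
20 -21.2 [ 0.0061 -0.026 ]
[[0.0039, -0.0051, 0.0108], [0.0077, -0.0108, 0.0213], [0.0115, -0.0169, 0.0316], [0.0151, -0.0234, 0.0416], [0.0187, -0.0304, 0.0513]]
25 -33.7 [-0.0016 -0.0396]
[[0.0034, -0.0074, 0.0094], [0.0067, -0.0153, 0.0185], [0.0099, -0.0236, 0.0272], [0.0129, -0.0322, 0.0356], [0.0159, -0.0413, 0.0436]]
30 -46.2 [-0.0119 -0.0512]
[[0.0028, -0.0094, 0.0076], [0.0054, -0.0191, 0.0148]]
```

Request:
apply_moves([
  [0.004,0.0056,0.011,0,0,0],
  [0.008,0.0107,0.022,0,0,0],
  [0.008,0.0107,0.022,0,0,0],
], newtons=60)

```text
clock: 22.82
tcp_pos: [0.551, 0.1988, 0.1218]
orientation: [1.852, 2.177, -0.326]
contact_force: [1.9, 3.8, 0.8]
grip_width: 0.0117
gripper_force: 59.0
```

Request:
apply_moves([
  [0.004,0.0046,0.0113,0,0,0],
  [0.0083,0.0086,0.0227,0,0,0],
  [0.0125,0.0121,0.0343,0,0,0],
  [0.0125,0.0121,0.0343,0,0,0],
])

```text
clock: 23.32
tcp_pos: [0.5532, 0.1989, 0.1126]
orientation: [1.852, 2.178, -0.329]
contact_force: [-2.2, 3.4, 4.5]
grip_width: 0.0114
gripper_force: 60.1
```

Request:
apply_moves([
  [0.0043,0.003,0.0117,0,0,0],
  [0.0085,0.0054,0.0235,0,0,0],
  [0.0129,0.0072,0.0354,0,0,0],
  [0.0129,0.0072,0.0354,0,0,0],
])

```text
clock: 23.82
tcp_pos: [0.5544, 0.199, 0.1025]
orientation: [1.853, 2.178, -0.33]
contact_force: [-4.5, 4.8, -2.0]
grip_width: 0.0122
gripper_force: 61.3
```

```bash
python3 - <<'E'
from h import *
S=[r.grab_frame(n) for n in ("side","wrist")];o=r.get_obs();print(o['contact_force'],o['tcp_pos'])
f=r.landmark_of(S[1],"stay_foot");print(f and onz(S[1],f[0]["point"],.11))
h=np.hstack([S[0]["pixels"][90:300,200:400],S[1]["pixels"][100:310,160:400]]);cv2.imwrite("pics/c1.png",cv2.resize(h,None,fx=1.8,fy=1.8)[:,:,::-1])
E
```

```text
[-3.0039  4.2274 -1.8111] [0.5544 0.199  0.1027]
[0.4865 0.1586 0.11  ]
```

View pics/c1.png

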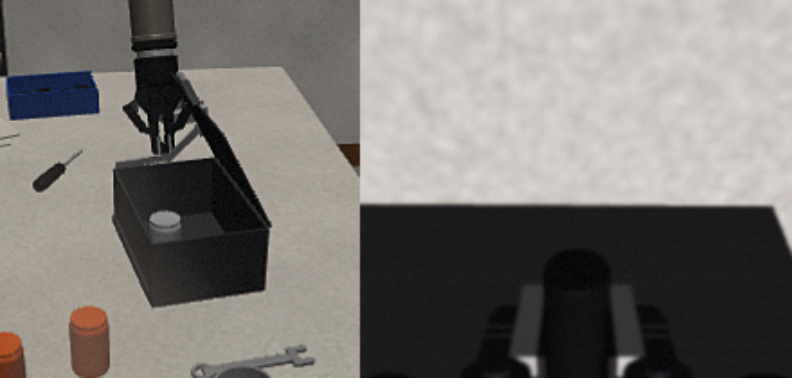

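The side view shows the lid partly lowered with the stay broken and the rod held between the fingers. The forces are small, so I'll continue.

Request:
apply_moves([
  [0.0043,0,0.0119,0,0,0],
  [0.0087,-0.001,0.0238,0,0,0],
  [0.013,-0.001,0.0357,0,0,0],
  [0.0174,-0.001,0.0477,0,0,0],
])

```text
clock: 24.48
tcp_pos: [0.5541, 0.199, 0.0905]
orientation: [1.854, 2.178, -0.33]
contact_force: [-4.2, 3.8, -2.8]
grip_width: 0.0117
gripper_force: 61.4
```

Request:
apply_moves([
  [0.0043,-0.002,0.0119,0,0,0],
  [0.0086,-0.0044,0.0237,0,0,0],
  [0.0129,-0.0064,0.0354,0,0,0],
  [0.0171,-0.009,0.047,0,0,0],
])

```text
clock: 24.98
tcp_pos: [0.5512, 0.1983, 0.0774]
orientation: [1.853, 2.178, -0.332]
contact_force: [-5.9, 4.3, 1.1]
grip_width: 0.0118
gripper_force: 60.1
```

Request:
apply_moves([
  [0.0042,-0.005,0.0115,0,0,0],
  [0.0083,-0.0096,0.0229,0,0,0],
  [0.0124,-0.0148,0.034,0,0,0],
  [0.0164,-0.0194,0.045,0,0,0],
])

```text
clock: 25.48
tcp_pos: [0.5453, 0.1973, 0.065]
orientation: [1.854, 2.179, -0.335]
contact_force: [-7.2, 3.0, 0.1]
grip_width: 0.0114
gripper_force: 59.1
```

Request:
apply_moves([
  [0.0039,-0.0075,0.0108,0,0,0],
  [0.0077,-0.0148,0.0213,0,0,0],
  [0.0115,-0.0219,0.0316,0,0,0],
  [0.0151,-0.0284,0.0416,0,0,0],
])

```text
clock: 25.98
tcp_pos: [0.5365, 0.1955, 0.0537]
orientation: [1.855, 2.179, -0.34]
contact_force: [-11.3, 2.4, 7.6]
grip_width: 0.012
gripper_force: 59.2
```

Request:
apply_moves([
  [0,-0.006,0,0,0,0],
  [0.0012,-0.012,0.0035,0,0,0],
  [0.0028,-0.017,0.0075,0,0,0],
  [0.0041,-0.022,0.0113,0,0,0],
])

```text
clock: 26.48
tcp_pos: [0.5322, 0.1954, 0.0506]
orientation: [1.854, 2.179, -0.336]
contact_force: [-8.7, 4.6, -8.4]
grip_width: 0.0113
gripper_force: 58.5
```

```bash
python3 - <<'E'
from h import *
o=r.get_obs();K=o['tcp_pos']-.018*R.from_rotvec(o['orientation']).as_matrix()[:,2];d=K-hg;print("knob",d@ex+.09,d@ey,K[2]-.11,o['contact_force'])
S=r.grab_frame("side");T=r.grab_frame("top")
for p in (S,T):
  a=r.landmark_of(p,"lid_tab");print([(x["point"],x["conf"]) for x in a])
  for th in (0,.1,.2,.3,.4,.5): print(th,proj(p,hg-.208*np.cos(th)*ex+[0,0,.113+.208*np.sin(th)]))
E
```

```text
knob -0.013027678682470928 0.17690853742024162 -0.04247409216374311 [-8.6828  4.5922 -8.4208]
[([264.1, 199.8], 0.68)]
0 [263.303  202.6067]
0.1 [263.4991 195.9491]
0.2 [264.4341 189.1755]
0.3 [266.1125 182.3615]
0.4 [268.529  175.5867]
0.5 [271.6678 168.9328]
[([278.0, 229.9], 0.98), ([265.5, 143.9], 0.28)]
0 [277.7803 231.7062]
0.1 [277.584  229.8356]
0.2 [277.2452 226.9971]
0.3 [276.7596 223.168 ]
0.4 [276.1252 218.3408]
0.5 [275.3424 212.5253]
```

Request:
apply_moves([
  [0.001,-0.003,0.003,0,0,0],
  [0.002,-0.006,0.006,0,0,0],
  [0.003,-0.009,0.0085,0,0,0],
  [0.003,-0.009,0.0085,0,0,0],
])

```text
clock: 27.18
tcp_pos: [0.5292, 0.1947, 0.0482]
orientation: [1.854, 2.179, -0.338]
contact_force: [-10.5, 4.4, -3.3]
grip_width: 0.0112
gripper_force: 58.9
```

```bash
python3 - <<'E'
from h import *
o=r.get_obs();K=o['tcp_pos']-.018*R.from_rotvec(o['orientation']).as_matrix()[:,2];d=K-hg;print("knob",d@ex+.09,d@ey,K[2]-.11,o['contact_force'])
for n in ("side","top"):
  p=r.grab_frame(n)
  print([(x["point"],round(x["conf"],2)) for x in r.landmark_of(p,"lid_tab")])
E
```

```text
knob -0.016033429060591117 0.17678266395351058 -0.04488837735365722 [-10.5149   4.417   -3.2871]
[([262.7, 204.4], 0.68)]
[([275.5, 232.0], 0.59)]
```

Request:
apply_moves([
  [0.0005,-0.004,0.0015,0,0,0],
  [0.001,-0.008,0.0035,0,0,0],
  [0.0013,-0.01,0.0045,0,0,0],
  [0.0013,-0.01,0.0045,0,0,0],
])

```text
clock: 27.88
tcp_pos: [0.5292, 0.1947, 0.0481]
orientation: [1.853, 2.178, -0.332]
contact_force: [-6.7, 4.1, -1.0]
grip_width: 0.0113
gripper_force: 59.1
```

Request:
apply_moves([
  [0.0005,-0.006,0.0015,0,0,0],
  [0.001,-0.014,0.003,0,0,0],
  [0.001,-0.014,0.003,0,0,0],
])

```text
clock: 28.25
tcp_pos: [0.5289, 0.195, 0.0483]
orientation: [1.852, 2.177, -0.323]
contact_force: [2.0, 4.3, -3.3]
grip_width: 0.0115
gripper_force: 58.9
```

Force is balanced with no motion, so the lid is resting shut. I'll release it with an opening that straddles the rod, then back out along the tool axis.

Request:
apply_moves([
  [0,0,0,0,0,0],
  [0,0,0,0,0,0],
  [0,0,0,0,0,0],
], claw=0.6)

```text
clock: 28.62
tcp_pos: [0.5277, 0.1934, 0.0483]
orientation: [1.853, 2.176, -0.328]
contact_force: [0.4, 0.1, 0.4]
grip_width: 0.0511
gripper_force: 0.0
```

Request:
apply_moves([
  [0,0,-0.1,0,0,0],
  [0,0,-0.25,0,0,0],
  [0,0,-0.5,0,0,0],
  [0,0,-0.75,0,0,0],
  [0,0,-0.75,0,0,0],
])

```text
clock: 29.25
tcp_pos: [0.5197, 0.2605, 0.2287]
orientation: [1.851, 2.178, -0.314]
contact_force: [1.4, 0.6, -0.9]
grip_width: 0.0514
gripper_force: 0.0
```

```bash
python3 - <<'E'
from h import *
S=[r.grab_frame(n) for n in ("side","top","wrist")];o=r.get_obs();print(o['tcp_pos'],o['contact_force'],o['clock'])
for p in S: print([(x["point"],round(x["conf"],2)) for x in r.landmark_of(p,"lid_tab")])
h=np.hstack([cv2.resize(S[0]["pixels"][160:270,220:370],None,fx=3.6,fy=3.6)[:,:400],cv2.resize(S[2]["pixels"],(400,396))]);cv2.imwrite("pics/end.png",h[:,:,::-1])
E
```

```text
[0.517  0.2568 0.2237] [-0.6834 -0.6641 -0.3938] 29.4
[([263.7, 202.2], 0.68)]
[([281.6, 232.1], 0.73)]
[]
```

View pics/end.png

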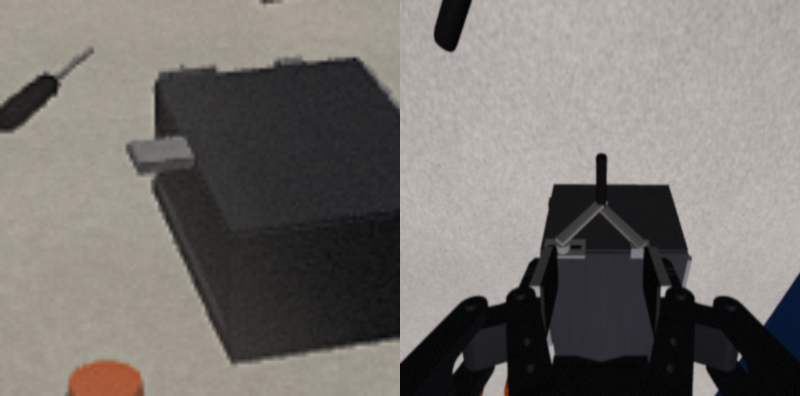

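The view shows the lid flush and shut, the stay folded, and the gripper clear of everything.

```bash
python3 -c "
from bench import r
print(r.hand_in())"
```

```text
the job is handed in; nothing more can be done
None
```

The job is handed in: the tin was standing upright in the chest when last seen before closing, the lid was lowered by the knob until fully shut, and the gripper is clear; the verdict was not shown.

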